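# Tighten the card-pad press with its square key

### The job

Take the wooden-headed key out of its stand, slide it square end first down the upright tube of the small card press until it drops fully home in the square recess hidden at the bottom, and turn it clockwise (seen from above) until the press screw stops. Leave the key standing fully home in the tube, let go of it, and do not disturb the other things on the table.

Things in the scene. Friction and masses are not known exactly. Their poses are not given: they have to be found in the camera images.
- key: Upright key, 125 mm long, 160 g. Origin: centre of its foot, z up the stem. From the foot: square steel tip 14x14 mm to z=24 mm, round stem 22 mm thick (taper at 22-26), brass collar 26 mm thick at 86-92, dark wooden square head 32x32 mm at 91-125, by which it is held. Flats of head and tip face the key's x and y. Starts upright in the stand's hole, foot 8 mm above the table.
- stand: Light wooden block 70x70 mm on a 76 mm square plinth, 44 mm high, fixed. Origin under its centre at table height, z up. In the middle of its top a round hole of 24 mm diameter, 36 mm deep, that holds the key.
- press: Card press, fixed: board 130x160x16 mm (x,y,z) with a pad of cards, pillars at y=+-60 mm, grey bridge 46x150 mm with top at z=85 mm, on its middle an upright dark steel tube, outer diameter 38 mm, bore 24 mm, mouth at z=125 mm. Origin under the board's centre at table height, z up along the tube's axis.
- screw (a joint): Turn of the press screw (rad) from its start: 0 at first, growing clockwise seen from above, hard stop at 2.1. Stiff (about 0.12 N m), stays where left; rubbing the key lightly on its top face does not turn it, but a key caught a few mm deep in the recess can drag it round without being home. It lowers the press plate 4 mm per rad. A key that is home has about 10 degrees of play each way.
- tube_mouth (a point): Centre of the tube's mouth on the press, 125 mm above the table.
- glue_stick: Bystander: standing glue stick 26 mm wide, 96 mm tall; origin under its centre.
- honey_jar: Bystander: small glass jar, 60 mm wide, 80 mm tall; origin under its centre.
- recess (a point): Point on the tube's axis, fixed to the press, at the top face of the press screw, z=72 mm (53 mm below the mouth). A square recess 16x16 mm goes 20 mm down from here (floor z=52 mm), turned at an angle about the axis that differs each time and cannot be read. A key out of line stops with its foot at 72 mm; within about 8 degrees of line it drops to 52 mm, its head then at 143-177 mm.
There are look-alikes about, which are no part of the job. Leave any pink or purple look-alike of the key alone.

How it is judged:
By the outcome, as a careful person would: the job done as asked, in the order asked, and still so for the second after the job is handed in, with the robot touching nothing.
It also fails if it takes over 67 s, if anything falls off the work surface, if the arm or the gripper's body presses on something with over 40 N, if the wrist force passes 120 N, or if a joint passes its speed limit or range.

### The arm

A 6-joint arm with a two-finger parallel gripper is mounted at the origin on the work surface; the furniture and walls round the work are solid. World frame = base frame: x ahead of the robot, y to its left, z up, the work surface at z = 0. Lengths are in m, angles in rad, forces in N, time in s.
With the tool pointing down it reaches from about 0.3 to 0.875 m from the base axis. Payload 6.4 kg.
Tool frame: the origin (TCP) lies between the finger pads; the fingertips stand 8 mm ahead of it and the grasp point (between the pads) lies 11 mm behind it; z points along the fingers, y is the direction in which the jaws open and shut (so a half turn about z gives the same grasp; the last joint's range is limited). The gripper opens to 85 mm and grips with 20 to 120 N. Pads are 22 mm wide; open, the fingers measure 114 mm over their backs; the gripper's body (76 mm by 85 mm) begins 54 mm behind the grasp point. The pads swing forward as they close: fully open they stand 13 mm farther back than shut.
Start: joints at [1.073, 0.181, 1.607, -0, 1.354, -0.206], TCP at [0.165, 0.551, 0.239] pointing down, gripper open.
Joint ranges: [-2.99, 2.99], [-0.89, 2.07], [0.3, 2.58], [-1.14, 4.28], [0, 2.63], [-3.12, 3.12]. Speed limits (rad/s): [2.57, 2.57, 3.01, 3.14, 3.14, 3.14].

### API

Orientations are given as a rotation vector (axis times angle).
In Python, from cell import arm gives the robot as it stands.
- The arm moves only by the tool move_arm, never from a script. Its argument "plan" is a list that holds one entry, the list of rows, each a list of 7 numbers: the shift along the tool's x, y, z in m, then the turn, a rotation vector about the tool's x, y, z in rad, then the closure, from -1 (fully open) to 1 (shut), so that 0 is half open. A call has 1 to 20 rows; each row is the pose to reach, as a shift and turn from the pose commanded when the call began, along the tool's axes at that moment; what a row does not reach only later rows make up. A row lasts 1/12 s, in which the tool goes at most 41.7 mm and 7.16 degrees, less where a joint would pass 70% of its speed; a pose out of reach is approached as far as the arm can. A call with a gripper value outside its range is refused whole. The fingers move at their own pace and stop on an object; "squeeze" is the grip in N (left out, the last holds). Time passes only in rows, so rows that repeat a pose let the fingers close. It gives the time, the measured TCP pose, the force and the opening at its end, in the units of the state.
- arm.get_state(): the state, without advancing time (a new reading comes with each control period).
- arm.get_image(name): name is "scene" or "top" or "wrist"; returns a dict with "img" (400x640x3 uint8, red, green, blue), "z_map" (400x640 float32, m along the optical axis (not along the pixel's ray), 0 where there is no reading), "K" (3x3 intrinsics, pixels), "k1" (the pictures are not rectified: a ray, as slopes to the right and down, at radius r is drawn at 1 + k1 r^2 times it, then the intrinsics apply), "R" (3x3) and "t" (3): a world point X has camera coordinates R X + t; the wrist camera has in their place "mount" (4x4, takes a point from camera to tool coordinates, whose origin is the TCP and whose axes are the flange's). Camera axes: x right, y down, z forward; pixel columns grow to the right and rows downward; lengths in m; the calibration is good to about 2 mm. A picture is of the moment at which its call begins: read the wrist's pose just before it.
- arm.sign_off(): hands the job in, once; it reports no verdict.
The state is a dict: "time": time; "joint_positions": joint angles; "dq": joint speeds; "joint_efforts": joint torques, N m; "eef_pos": TCP position; "eef_rot": TCP orientation; "ft_force": force on the tool from outside, world axes, zero at the start; "moment": the same for the moment, N m; "finger_gap": opening from 0.0 (shut) to 1.0 (fully open).
Only numpy, scipy, OpenCV 4.12 (cv2) and the standard library are available. Lean on these libraries where they do the work, as an engineer would, in place of code of your own. Each camera call takes 0.05 s, during which the arm holds its last target.

## Working session

There is one attempt and no reset: what is moved stays moved. The work goes in short steps, Python scripts to look and compute and a tool call to move; the robot and the scene stay as the last step left them, time stands still between calls to the robot, and variables do not carry over. Pictures are saved under pics/ and viewed, and the job is handed in when it is done.

Besides the shell and the picture viewer there is one more tool, called after "Emit:" as name([rows], argument=value, ...), one row to a line, values as JSON. move_arm: Moves the arm, as the interface text tells. Its arguments: {"type":"object","properties":{"plan":{"type":"array","items":{"type":"array","items":{"type":"array","items":{"type":"number"}}}},"squeeze":{"type":"number"}},"required":["plan"]}

```bash
mkdir -p pics; ls; cat > h.py <<'E'
import numpy as np, cv2
from scipy.spatial.transform import Rotation as Rn
from cell import arm
def save(n,im,crop=None,s=1):
    if crop: x0,y0,x1,y1=crop; im=im[y0:y1,x0:x1]
    im=cv2.resize(im,None,fx=s,fy=s,interpolation=cv2.INTER_CUBIC)
    cv2.imwrite('pics/'+n+'.png',im[:,:,::-1])
def cloud(d,st=None):
    h,w=d['z_map'].shape
    u,v=np.meshgrid(np.arange(w),np.arange(h))
    p=np.stack([u,v],-1).reshape(-1,1,2).astype(float)
    K=d['K']; k1=d['k1']
    q=np.stack([(p[:,0,0]-K[0,2])/K[0,0],(p[:,0,1]-K[1,2])/K[1,1]],-1)
    s=q.copy()
    for _ in range(20): s=q/(1+k1*(s**2).sum(1,keepdims=True))
    z=d['z_map'].reshape(-1,1)
    c=np.hstack([s*z,z])
    if 'R' in d: X=(c-d['t'])@d['R']
    else:
        M=np.array(d['mount']); X=c@M[:3,:3].T+M[:3,3]
        X=X@Rn.from_rotvec(st['eef_rot']).as_matrix().T+np.array(st['eef_pos'])
    X[z[:,0]==0]=np.nan
    return X.reshape(h,w,3)
def proj(d,P,st=None):
    P=np.atleast_2d(P).astype(float)
    if 'R' in d: c=P@np.array(d['R']).T+d['t']
    else:
        T=Rn.from_rotvec(st['eef_rot']).as_matrix(); M=np.array(d['mount'])
        c=((P-st['eef_pos'])@T-M[:3,3])@M[:3,:3]
    s=c[:,:2]/c[:,2:]; s=s*(1+d['k1']*(s**2).sum(1,keepdims=True))
    K=d['K']; return np.stack([s[:,0]*K[0,0]+K[0,2],s[:,1]*K[1,1]+K[1,2]],-1)
E
python3 - <<'E'
from h import *
print(arm.get_state())
for n in ['scene','top','wrist']:
    st=arm.get_state(); d=arm.get_image(n); save(n+'0',d['img']); np.save('pics/'+n+'0.npy',cloud(d,st))
    print(n,d['K'],d['k1'],d.get('mount'),d.get('t'))
E
```

```text
pics
{'time': 0.0, 'joint_positions': array([ 1.07269254e+00,  1.81548203e-01,  1.60798530e+00, -2.61233471e-05,
        1.35378583e+00, -2.06311728e-01]), 'dq': array([-1.32244805e-03, -5.51101169e-04, -4.54049985e-04, -9.06502553e-06,
       -2.01976254e-03,  2.62347258e-04]), 'joint_efforts': array([ 7.93967865e-04, -4.44890070e+01, -3.51328611e+01, -6.02810883e-05,
        9.12238058e-03, -1.57332920e-05]), 'eef_pos': array([0.16515066, 0.55022386, 0.23839108]), 'eef_rot': array([-4.56629556e-01, -3.10765111e+00,  2.55911414e-03]), 'ft_force': array([-0.47993046, -0.41800467, -0.00537733]), 'moment': array([ 0.01902821, -0.01231278, -0.00579319]), 'finger_gap': 1.0014058271415205}
scene [[516.27033754   0.         314.85516615]
 [  0.         516.27033754 206.53797572]
 [  0.           0.           1.        ]] -0.12247465097842049 None [-0.42116903  0.21521835  1.00268341]
top [[425.10789728   0.         316.67265207]
 [  0.         425.10789728 196.43545812]
 [  0.           0.           1.        ]] 0.016578857320554384 None [0.02512189 0.49859138 0.96547708]
wrist [[315.06530275   0.         314.67943249]
 [  0.         315.06530275 194.87759231]
 [  0.           0.           1.        ]] -0.014121700329702046 [[-6.85493857e-04 -9.60897553e-01 -2.76903272e-01  6.89248236e-02]
 [ 9.99999680e-01 -5.44760977e-04 -5.85165160e-04 -9.62958693e-04]
 [ 4.11437674e-04 -2.76903585e-01  9.60897620e-01 -1.34060007e-01]
 [ 0.00000000e+00  0.00000000e+00  0.00000000e+00  1.00000000e+00]] None
```

View pics/scene0.png

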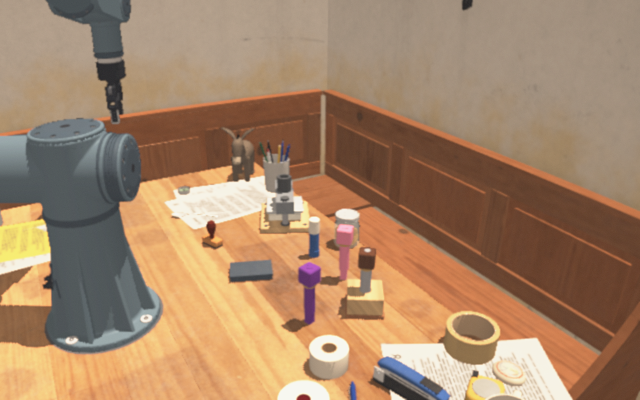

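View pics/top0.png

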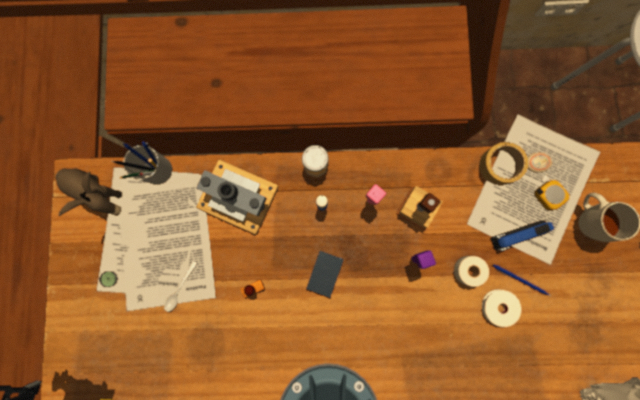

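View pics/wrist0.png

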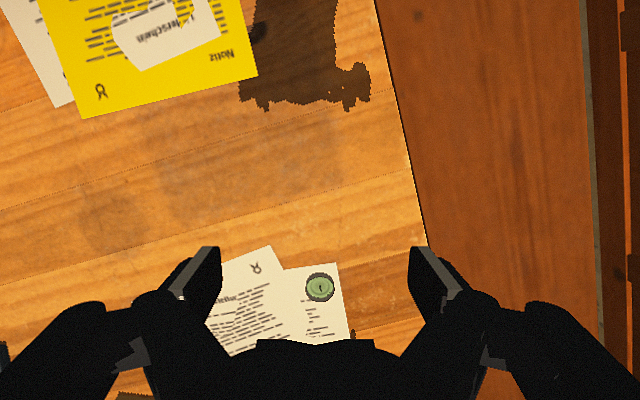

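```bash
python3 - <<'E'
from h import *
d=arm.get_image('top'); im=d['img']
save('c1',im,(340,150,500,300),5); save('c2',im,(180,140,300,250),5)
d2=arm.get_image('scene'); save('c3',d2['img'],(240,160,420,340),4)
X=cloud(d); np.save('pics/top.npy',X); np.save('pics/sc.npy',cloud(d2))
for p in [(432,202),(415,210),(375,194),(424,260),(229,190),(322,201),(316,158),(300,240)]:
    print(p,X[p[1],p[0]].round(4))
S=cloud(d2)
for p in [(367,253),(363,300),(345,232),(285,180)]: print('s',p,S[p[1],p[0]].round(4))
E
```

```text
(432, 202) [ 0.4684 -0.2297  0.1322]
(415, 210) [ 0.4602 -0.2122  0.0434]
(375, 194) [ 0.4893 -0.1129  0.1255]
(424, 260) [ 0.3492 -0.208   0.1255]
(229, 190) [0.5145 0.2102 0.0682]
(322, 201) [ 4.807e-01 -3.000e-04  9.580e-02]
(316, 158) [0.5807 0.0109 0.0775]
(300, 240) [0.3991 0.0553 0.0009]
s (367, 253) [ 0.4628 -0.2357  0.1317]
s (363, 300) [ 0.4452 -0.2554  0.0424]
s (345, 232) [ 0.4835 -0.1276  0.1205]
s (285, 180) [0.5035 0.188  0.1187]
```

View pics/c1.png

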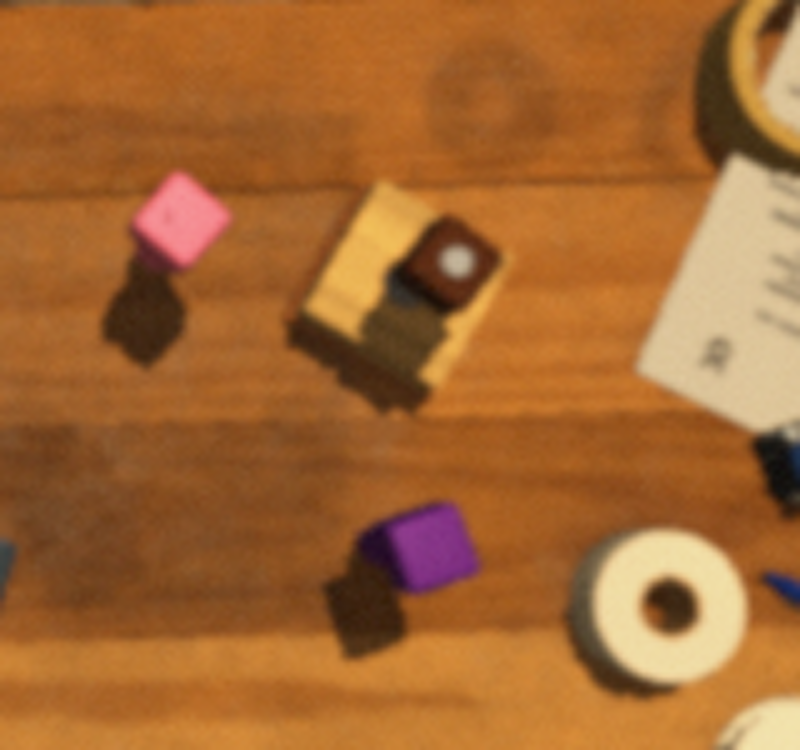

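View pics/c2.png

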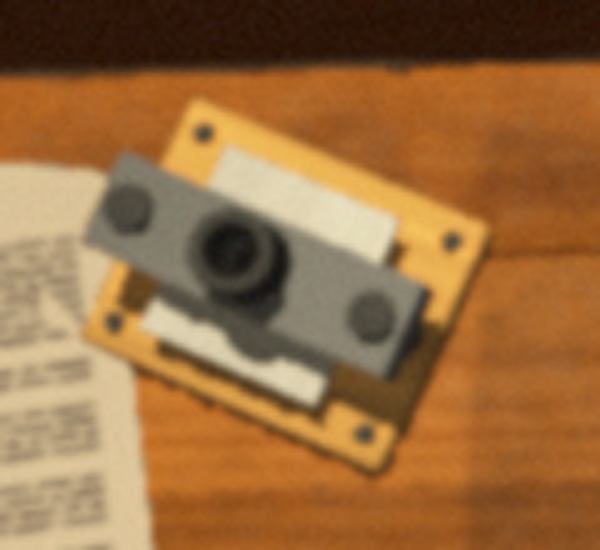

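View pics/c3.png

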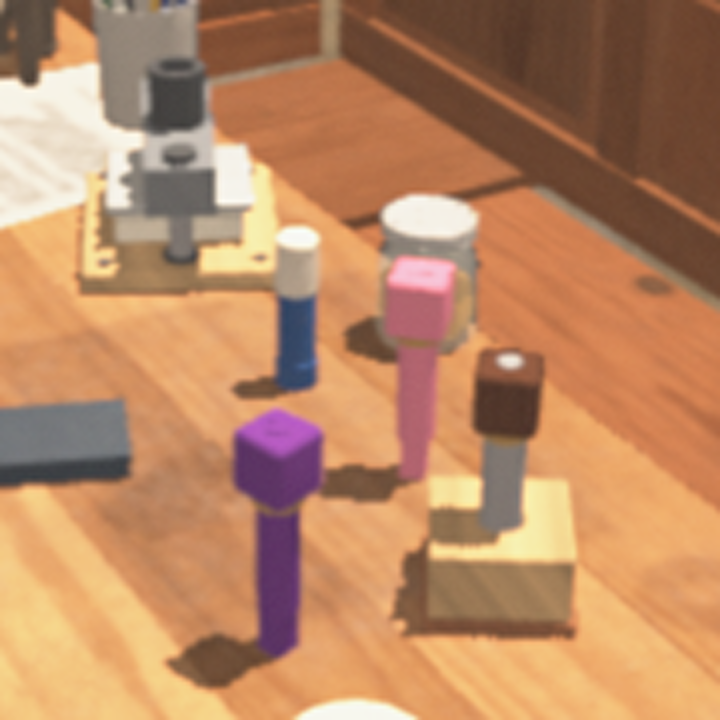

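```bash
python3 - <<'E'
from h import *
st=arm.get_state(); R=Rn.from_rotvec(st['eef_rot']).as_matrix(); print(R.round(3))
x=R[:,0]; print('yaw x',np.arctan2(x[1],x[0]),'j1',st['joint_positions'][0],'j6',st['joint_positions'][5])
X=np.load('pics/top.npy')
# tube rim points
m=(X[...,2]>.118)&(abs(X[...,0]-.51)<.08)&(abs(X[...,1]-.2)<.06)
P=X[m]; print(len(P),P[:,:2].mean(0),P.min(0),P.max(0))
m=(X[...,2]>.125)&(abs(X[...,0]-.46)<.05)&(abs(X[...,1]+.23)<.05)
P=X[m]; print(len(P),P.mean(0),P.min(0),P.max(0)); print(cv2.minAreaRect((P[:,:2]*1000).astype(np.float32)))
print((R.T@(np.array([.468,-.228,.26])-st['eef_pos'])))
E
```

```text
[[-0.958  0.288 -0.   ]
 [ 0.288  0.958 -0.001]
 [ 0.    -0.001 -1.   ]]
yaw x 2.8498019575458193 j1 1.0727005400055294 j6 -0.20630088209943329
160 [0.50654144 0.20398544] [0.48911338 0.18577949 0.11819658] [0.5240479  0.22307196 0.1283749 ]
234 [ 0.46811366 -0.22539801  0.13250496] [ 0.4479772  -0.24621088  0.12528216] [ 0.4877553  -0.20696242  0.13773404]
((468.3902587890625, -226.17276000976562), (31.82796859741211, 31.973684310913086), 49.51252746582031)
[-0.51386059 -0.65851533 -0.02066125]
```

Emit:
move_arm([
  [[-0.514,-0.658,-0.02,0,0,0.415,-1],[-0.514,-0.658,-0.02,0,0,0.415,-1],[-0.514,-0.658,-0.02,0,0,0.415,-1],[-0.514,-0.658,-0.02,0,0,0.415,-1],[-0.514,-0.658,-0.02,0,0,0.415,-1],[-0.514,-0.658,-0.02,0,0,0.415,-1],[-0.514,-0.658,-0.02,0,0,0.415,-1],[-0.514,-0.658,-0.02,0,0,0.415,-1],[-0.514,-0.658,-0.02,0,0,0.415,-1],[-0.514,-0.658,-0.02,0,0,0.415,-1],[-0.514,-0.658,-0.02,0,0,0.415,-1],[-0.514,-0.658,-0.02,0,0,0.415,-1],[-0.514,-0.658,-0.02,0,0,0.415,-1],[-0.514,-0.658,-0.02,0,0,0.415,-1],[-0.514,-0.658,-0.02,0,0,0.415,-1],[-0.514,-0.658,-0.02,0,0,0.415,-1],[-0.514,-0.658,-0.02,0,0,0.415,-1],[-0.514,-0.658,-0.02,0,0,0.415,-1],[-0.514,-0.658,-0.02,0,0,0.415,-1],[-0.514,-0.658,-0.02,0,0,0.415,-1]],
])

```text
time: 1.92
eef_pos: [0.468, -0.2278, 0.2591]
eef_rot: [1.088, 2.947, 0.0]
ft_force: [0.2, 1.0, 0.6]
finger_gap: 1.0
```

Emit:
move_arm([
  [[0,0,0,0,0,0,-1],[0,0,0,0,0,0,-1],[0,0,0,0,0,0,-1]],
])

```text
time: 2.17
eef_pos: [0.4673, -0.2253, 0.2586]
eef_rot: [-1.088, -2.946, -0.001]
ft_force: [-0.0, 0.4, -0.3]
finger_gap: 1.001
```

```bash
python3 - <<'E'
from h import *
st=arm.get_state(); d=arm.get_image('wrist'); save('w1',d['img']); X=cloud(d,st); np.save('pics/w1.npy',X)
print(st['time'],st['eef_pos'],st['joint_positions'],st['ft_force'])
m=(X[...,2]>.122)&(X[...,2]<.145)&(abs(X[...,0]-.468)<.04)&(abs(X[...,1]+.226)<.04)
P=X[m]; print(len(P),P.mean(0),P.min(0),P.max(0)); print(cv2.minAreaRect((P[:,:2]*1000).astype(np.float32)))
R=Rn.from_rotvec(st['eef_rot']).as_matrix(); print(np.degrees(np.arctan2(R[1,0],R[0,0])),R[:,2])
E
```

```text
2.1667 [ 0.46729129 -0.22532473  0.25864117] [-6.78532712e-01  3.84895838e-02  1.72354496e+00  2.68493927e-04
  1.38123703e+00 -1.54195538e+00] [-0.00792781  0.37656302 -0.27270208]
1338 [ 0.46808297 -0.2262389   0.13178132] [ 0.44852526 -0.24728046  0.12247052] [ 0.49009615 -0.20658777  0.13497447]
((468.8632507324219, -226.97181701660156), (31.63282012939453, 31.21547508239746), 49.53141784667969)
139.46757371849463 [-0.00114153  0.00125905 -0.99999856]
```

View pics/w1.png

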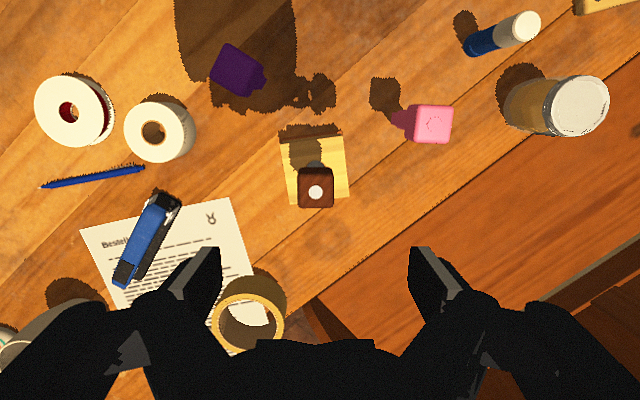

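Emit:
move_arm([
  [[-0.0015,0,0.04,0,0,0,-1],[-0.0015,0,0.075,0,0,0,-1],[-0.0015,0,0.105,0,0,0,-1],[-0.0015,0,0.13,0,0,0,-1],[-0.0015,0,0.145,0,0,0,-1],[-0.0015,0,0.1525,0,0,0,-1],[-0.0015,0,0.1525,0,0,0,-1],[-0.0015,0,0.1525,0,0,0,-0.3],[-0.0015,0,0.1525,0,0,0,0],[-0.0015,0,0.1525,0,0,0,0.3],[-0.0015,0,0.1525,0,0,0,1],[-0.0015,0,0.1525,0,0,0,1],[-0.0015,0,0.1525,0,0,0,1],[-0.0015,0,0.1525,0,0,0,1],[-0.0015,0,0.1525,0,0,0,1],[-0.0015,0,0.1525,0,0,0,1]],
], squeeze=60)

```text
time: 3.55
eef_pos: [0.4696, -0.2271, 0.108]
eef_rot: [1.087, 2.946, -0.001]
ft_force: [-0.8, 1.0, 7.1]
finger_gap: 0.363
```

```bash
python3 - <<'E'
from h import *
st=arm.get_state(); d=arm.get_image('scene'); save('s2',d['img'],(300,160,440,340),4)
print(st['time'],st['eef_pos'],st['joint_positions'],st['ft_force'],st['moment'],st['finger_gap'])
E
```

```text
3.55 [ 0.46959238 -0.2271376   0.10799706] [-6.78384970e-01  2.23396018e-01  1.84768510e+00  1.46346764e-04
  1.06844627e+00 -1.54234918e+00] [-0.80744974  0.97517281  7.08678868] [ 0.17735217  0.14037937 -0.01651487] 0.36252150682777384
```

View pics/s2.png

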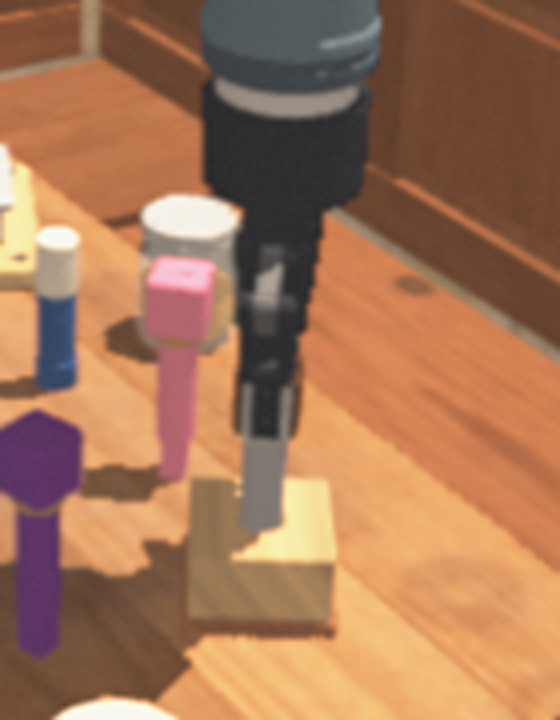

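Emit:
move_arm([
  [[0,0,-0.01,0,0,0,1],[0,0,-0.03,0,0,0,1],[0,0,-0.06,0,0,0,1],[0,0,-0.095,0,0,0,1],[0,0,-0.13,0,0,0,1],[0,0,-0.155,0,0,0,1],[0,0,-0.155,0,0,0,1],[0,0,-0.155,0,0,0,1]],
])

```text
time: 4.27
eef_pos: [0.4694, -0.2271, 0.2637]
eef_rot: [1.086, 2.944, -0.002]
ft_force: [0.3, 0.6, -2.0]
finger_gap: 0.366
```

```bash
python3 - <<'E'
from h import *
st=arm.get_state(); d=arm.get_image('wrist'); save('w3',d['img'])
print(st['time'],st['eef_pos'],st['ft_force'],st['finger_gap'])
R=Rn.from_rotvec(st['eef_rot']).as_matrix()
# approach point: 80mm short of tube (toward -y) 
for tgt in ([.507,.204,.262],[.507-.0,.204,.262]):
  print(R.T@(np.array(tgt)-st['eef_pos']))
d=arm.get_image('scene'); save('s3',d['img'],(300,120,440,340),3)
E
```

```text
4.2667 [ 0.46941573 -0.22706734  0.26374473] [ 0.29123413  0.55844513 -2.03111881] 0.36598266532767165
[0.25136309 0.35220817 0.00082272]
[0.25136309 0.35220817 0.00082272]
```

View pics/w3.png

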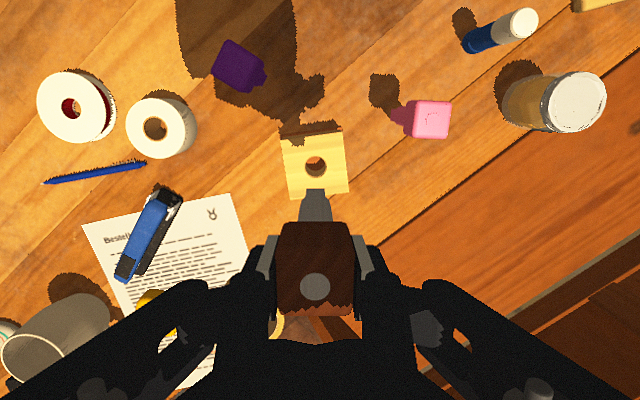

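View pics/s3.png

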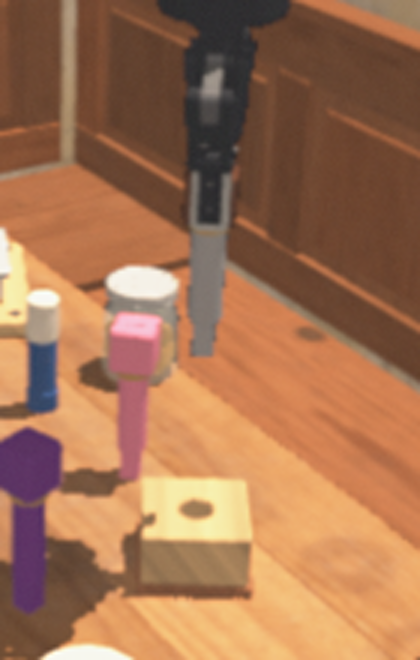

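Emit:
move_arm([
  [[0.01,0.02,0,0,0,0,1],[0.028,0.048,0,0,0,0,1],[0.048,0.08,0,0,0,0,1],[0.068,0.114,0,0,0,0,1],[0.088,0.148,0,0,0,0,1],[0.108,0.182,0,0,0,0,1],[0.128,0.216,0,0,0,0,1],[0.148,0.25,0,0,0,0,1],[0.168,0.284,0,0,0,0,1],[0.186,0.312,0,0,0,0,1],[0.2,0.336,0,0,0,0,1],[0.208,0.348,0,0,0,0,1],[0.211,0.352,0,0,0,0,1],[0.211,0.352,0,0,0,0,1],[0.211,0.352,0,0,0,0,1]],
])

```text
time: 5.62
eef_pos: [0.5363, 0.1775, 0.2603]
eef_rot: [-1.086, -2.945, 0.003]
ft_force: [-0.1, -0.1, -1.8]
finger_gap: 0.364
```

```bash
python3 - <<'E'
from h import *
st=arm.get_state(); d=arm.get_image('wrist'); save('w4',d['img'],(220,60,420,220),4)
X=cloud(d,st); np.save('pics/w4.npy',X)
print(st['time'],st['eef_pos'],st['ft_force'],st['joint_positions'])
R=Rn.from_rotvec(st['eef_rot']).as_matrix(); print(R.round(4))
print('rim',proj(d,[.5065,.204,.125],st))
a=np.arange(0,6.28,.1)
tip=np.array(st['eef_pos'])+R@[0,0,.100]; print('tip pred',tip,proj(d,tip,st))
m=(abs(X[...,2]-.125)<.006)&(abs(X[...,0]-.507)<.03)&(abs(X[...,1]-.204)<.03)
P=X[m]; print(len(P),P.mean(0),cv2.minEnclosingCircle((P[:,:2]*1000).astype(np.float32)))
E
```

```text
5.6167 [0.53625603 0.17745044 0.26033228] [-0.13399464 -0.10052967 -1.8495233 ] [ 1.09791892e-01  1.42703586e-01  1.60745174e+00 -5.76200894e-04
  1.39415015e+00 -7.54190792e-01]
[[-7.605e-01  6.493e-01 -2.600e-03]
 [ 6.493e-01  7.605e-01 -9.000e-04]
 [ 1.400e-03 -2.400e-03 -1.000e+00]]
rim [[316.61536602 139.6483868 ]]
tip pred [0.5359926  0.17736433 0.16033266] [[315.29855464 196.3147619 ]]
937 [0.50770117 0.20491513 0.12406139] ((508.1013488769531, 204.63233947753906), 18.994407653808594)
```

View pics/w4.png

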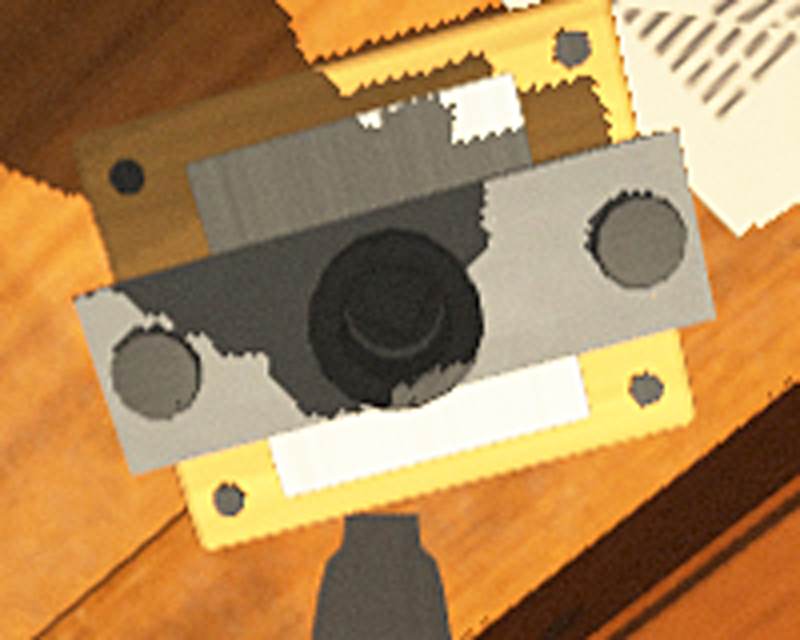

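Emit:
move_arm([
  [[0.012,0.001,0,0,0,0,1],[0.026,0.002,0.004,0,0,0,1],[0.036,0.0025,0.012,0,0,0,1],[0.039,0.0025,0.022,0,0,0,1],[0.039,0.0025,0.028,0,0,0,1],[0.039,0.0025,0.028,0,0,0,1],[0.039,0.0025,0.028,0,0,0,1]],
])

```text
time: 6.25
eef_pos: [0.5086, 0.2052, 0.233]
eef_rot: [-1.087, -2.947, 0.001]
ft_force: [1.0, -0.4, -1.6]
finger_gap: 0.365
```

```bash
python3 - <<'E'
from h import *
st=arm.get_state(); d=arm.get_image('wrist'); save('w5',d['img'],(220,110,420,260),4)
X=cloud(d,st)
print(st['time'],st['eef_pos'],st['ft_force'])
m=(abs(X[...,2]-.125)<.004)&(abs(X[...,0]-.507)<.03)&(abs(X[...,1]-.204)<.03)
P=X[m]; 
from scipy.optimize import least_squares
R=Rn.from_rotvec(st['eef_rot']).as_matrix(); tip=np.array(st['eef_pos'])+R@[0,0,.100]; print('tip',tip)
print(len(P),P.mean(0),cv2.minEnclosingCircle((P[:,:2]*1000).astype(np.float32)))
a=np.linspace(0,6.283,60)
vis=d['img'].copy()
for r in(.019,.012):
  q=proj(d,np.c_[.508+r*np.cos(a),.2046+r*np.sin(a),0*a+.125],st)
  cv2.polylines(vis,[np.round(q*16).astype(np.int32)],True,(0,255,0),1,cv2.LINE_AA,4)
save('w5b',vis,(220,110,420,260),4)
e=arm.get_image('scene'); save('s5',e['img'],(240,120,330,240),6)
E
```

```text
6.25 [0.50862258 0.20518639 0.2329536 ] [ 0.96442629 -0.35366924 -1.59814425]
tip [0.50849936 0.20514329 0.13295369]
723 [0.5031464  0.20864652 0.12408173] ((507.76971435546875, 204.65228271484375), 18.89618682861328)
```

View pics/w5b.png

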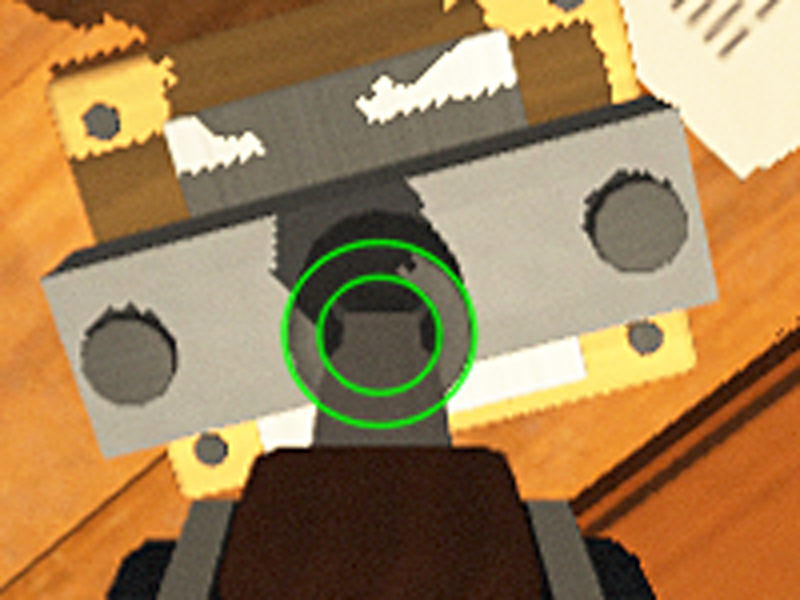

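View pics/s5.png

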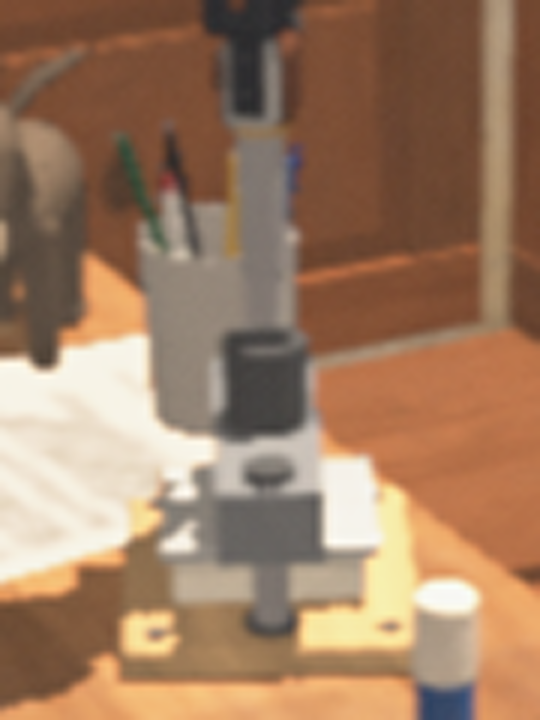

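Emit:
move_arm([
  [[0,-0.0007,0.004,0,0,0,1],[0,-0.0007,0.009,0,0,0,1],[0,-0.0007,0.014,0,0,0,1],[0,-0.0007,0.019,0,0,0,1],[0,-0.0007,0.024,0,0,0,1],[0,-0.0007,0.028,0,0,0,1],[0,-0.0007,0.028,0,0,0,1]],
])

```text
time: 6.93
eef_pos: [0.5078, 0.2047, 0.2044]
eef_rot: [-1.087, -2.946, 0.002]
ft_force: [-0.6, -1.3, -1.7]
finger_gap: 0.368
```

Emit:
move_arm([
  [[0,0,0.003,0,0,0,1],[0,0,0.006,0,0,0,1],[0,0,0.009,0,0,0,1],[0,0,0.012,0,0,0,1],[0,0,0.012,0,0,0,1]],
])

```text
time: 7.35
eef_pos: [0.5081, 0.2048, 0.193]
eef_rot: [-1.087, -2.947, 0.001]
ft_force: [-0.1, -0.6, -2.0]
finger_gap: 0.365
```

```bash
python3 - <<'E'
from h import *
st=arm.get_state();print(st['time'],st['eef_pos'],st['ft_force'],st['moment'],st['finger_gap'])
d=arm.get_image('wrist'); save('w6',d['img'],(220,110,420,260),4)
E
```

```text
7.35 [0.5081049  0.20475831 0.19299603] [-0.07926043 -0.58709849 -2.04063215] [-0.01509065  0.01079824 -0.01267939] 0.36485261406605124
```

View pics/w6.png

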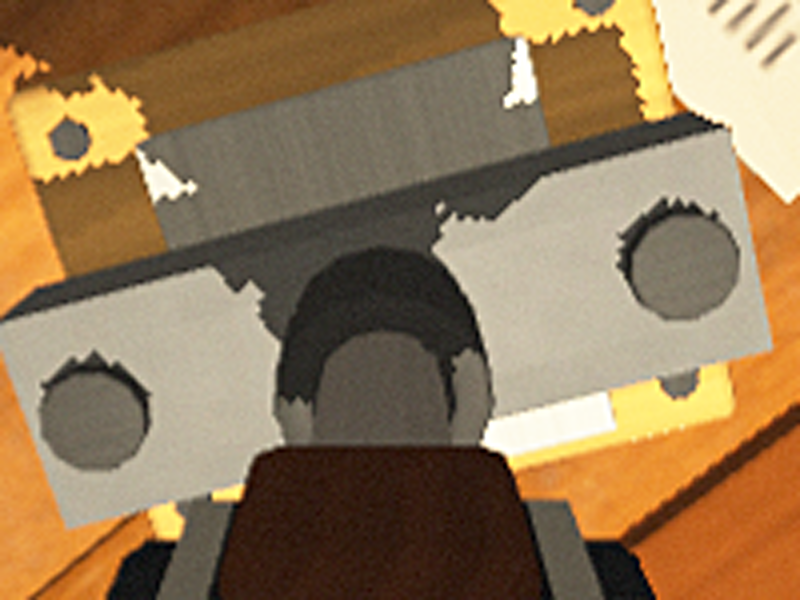

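Emit:
move_arm([
  [[0,0.0003,0.004,0,0,0,1],[0,0.0003,0.008,0,0,0,1],[0,0.0003,0.012,0,0,0,1],[0,0.0003,0.016,0,0,0,1],[0,0.0003,0.019,0,0,0,1],[0,0.0003,0.021,0,0,0,1],[0,0.0003,0.0225,0,0,0,1],[0,0.0003,0.0225,0,0,0,1]],
])

```text
time: 8.07
eef_pos: [0.5087, 0.205, 0.1716]
eef_rot: [-1.087, -2.947, 0.0]
ft_force: [-0.8, -0.2, 2.6]
finger_gap: 0.366
```

```bash
python3 - <<'E'
from h import *
st=arm.get_state();print(st['time'],st['eef_pos'],st['ft_force'],st['moment'],st['finger_gap'],st['joint_positions'])
E
```

```text
8.0667 [0.50869303 0.20503738 0.17159345] [-0.81166788 -0.20715381  2.63284056] [-0.14928065  0.49074073 -0.0266052 ] 0.36551887510128833 [ 1.66720757e-01  1.93221429e-01  1.73688321e+00 -7.88840304e-05
  1.21167576e+00 -6.97292404e-01]
```

Emit:
move_arm([
  [[0,0,0.002,0,0,-0.05,1],[0,0,0.002,0,0,-0.1,1],[0,0,0.002,0,0,-0.15,1],[0,0,0.002,0,0,-0.2,1],[0,0,0.002,0,0,-0.2,1]],
])

```text
time: 8.48
eef_pos: [0.5096, 0.2052, 0.1714]
eef_rot: [0.783, 3.04, 0.001]
ft_force: [-3.6, -0.2, 10.2]
finger_gap: 0.366
```

```bash
cat > s.py <<'E'
from h import *
st=arm.get_state();R=Rn.from_rotvec(st['eef_rot']).as_matrix()
print(st['time'],'pos',st['eef_pos'].round(4),'F',st['ft_force'].round(1),'M',st['moment'].round(3),'gap',round(st['finger_gap'],3),'j6',st['joint_positions'][5].round(3),'yaw',np.degrees(np.arctan2(R[1,0],R[0,0])).round(1),'tilt',R[:2,2].round(4))
E
python3 s.py
```

```text
8.4833 pos [0.5096 0.2052 0.1714] F [-3.6 -0.2 10.2] M [-0.196  0.787 -0.04 ] gap 0.366 j6 -0.9 yaw 151.1 tilt [0.0025 0.0002]
```

Emit:
move_arm([
  [[0.001,-0.0008,-0.001,0,0,-0.05,1],[0.001,-0.0008,-0.001,0,0,-0.1,1],[0.001,-0.0008,-0.001,0,0,-0.15,1],[0.001,-0.0008,-0.001,0,0,-0.2,1],[0.001,-0.0008,-0.001,0,0,-0.2,1]],
])

```text
time: 8.9
eef_pos: [0.5087, 0.2051, 0.1717]
eef_rot: [0.477, 3.102, 0.002]
ft_force: [0.4, 0.5, 5.2]
finger_gap: 0.366
```

```bash
python3 s.py
```

```text
8.9 pos [0.5087 0.2051 0.1717] F [0.4 0.5 5.2] M [-0.017  0.004  0.005] gap 0.366 j6 -1.099 yaw 162.5 tilt [0.0033 0.0006]
```

Emit:
move_arm([
  [[0,0,0.0005,0,0,-0.05,1],[0,0,0.0005,0,0,-0.1,1],[0,0,0.0005,0,0,-0.15,1],[0,0,0.0005,0,0,-0.2,1],[0,0,0.0005,0,0,-0.2,1]],
])

```text
time: 9.32
eef_pos: [0.5089, 0.2051, 0.1716]
eef_rot: [0.165, 3.133, 0.001]
ft_force: [0.3, -1.0, 6.7]
finger_gap: 0.363
```

```bash
python3 s.py
```

```text
9.3167 pos [0.5089 0.2051 0.1716] F [ 0.3 -1.   6.7] M [-0.014 -0.007 -0.021] gap 0.363 j6 -1.299 yaw 174.0 tilt [0.0038 0.0007]
```

Emit:
move_arm([
  [[0,0,0,0,0,-0.05,1],[0,0,0,0,0,-0.1,1],[0,0,0,0,0,-0.15,1],[0,0,0,0,0,-0.2,1],[0,0,0,0,0,-0.2,1]],
])

```text
time: 9.73
eef_pos: [0.5088, 0.205, 0.1714]
eef_rot: [-0.148, 3.135, 0.001]
ft_force: [-0.0, -0.1, 6.6]
finger_gap: 0.366
```

```bash
python3 s.py
```

```text
9.7333 pos [0.5088 0.205  0.1714] F [-0.  -0.1  6.6] M [-0.07  -0.013 -0.035] gap 0.366 j6 -1.499 yaw -174.6 tilt [0.0036 0.0005]
```

Emit:
move_arm([
  [[0,0,0,0,0,-0.05,1],[0,0,0,0,0,-0.1,1],[0,0,0,0,0,-0.15,1],[0,0,0,0,0,-0.2,1],[0,0,0,0,0,-0.2,1]],
])

```text
time: 10.15
eef_pos: [0.5081, 0.2053, 0.1704]
eef_rot: [-0.46, 3.106, 0.001]
ft_force: [0.9, 3.4, 1.7]
finger_gap: 0.37
```

```bash
python3 s.py
```

```text
10.15 pos [0.5081 0.2053 0.1704] F [0.9 3.4 1.7] M [ 0.52  -0.372 -0.023] gap 0.37 j6 -1.698 yaw -163.2 tilt [0.0021 0.0011]
```

Emit:
move_arm([
  [[0,0,0.001,0,0,0,1],[0,0,0.002,0,0,0,1],[0,0,0.003,0,0,0,1],[0,0,0.003,0,0,0,1]],
])

```text
time: 10.48
eef_pos: [0.508, 0.2053, 0.1669]
eef_rot: [-0.457, 3.106, 0.001]
ft_force: [2.1, 4.5, 0.9]
finger_gap: 0.368
```

```bash
python3 s.py
```

```text
10.4833 pos [0.508  0.2053 0.1669] F [2.1 4.5 0.9] M [ 1.031 -0.729  0.002] gap 0.368 j6 -1.696 yaw -163.2 tilt [0.0015 0.001 ]
```

Emit:
move_arm([
  [[-0.0006,0.0006,0.003,0,0,-0.02,1],[-0.0006,0.0006,0.006,0,0,-0.04,1],[-0.0006,0.0006,0.009,0,0,-0.04,1],[-0.0006,0.0006,0.01,0,0,-0.04,1]],
])

```text
time: 10.82
eef_pos: [0.5081, 0.2055, 0.1562]
eef_rot: [-0.521, 3.098, -0.0]
ft_force: [4.1, 2.3, 2.3]
finger_gap: 0.367
```

```bash
python3 s.py
```

```text
10.8167 pos [0.5081 0.2055 0.1562] F [4.1 2.3 2.3] M [ 0.651 -0.847  0.037] gap 0.367 j6 -1.736 yaw -160.9 tilt [ 0.0004 -0.    ]
```

Emit:
move_arm([
  [[-0.0006,0,0.002,0,0,0,1],[-0.0006,0,0.004,0,0,0,1],[-0.0006,0,0.0055,0,0,0,1],[-0.0006,0,0.0055,0,0,0,1]],
])

```text
time: 11.15
eef_pos: [0.5086, 0.2057, 0.152]
eef_rot: [-0.521, 3.098, -0.0]
ft_force: [0.8, 2.7, 6.3]
finger_gap: 0.364
```

```bash
python3 s.py; python3 - <<'E'
from h import *
d=arm.get_image('scene'); save('s8',d['img'],(240,120,330,240),6)
E
```

```text
11.15 pos [0.5086 0.2057 0.152 ] F [0.8 2.7 6.3] M [ 0.456 -0.07   0.037] gap 0.364 j6 -1.736 yaw -160.9 tilt [ 0.0001 -0.0002]
```

View pics/s8.png

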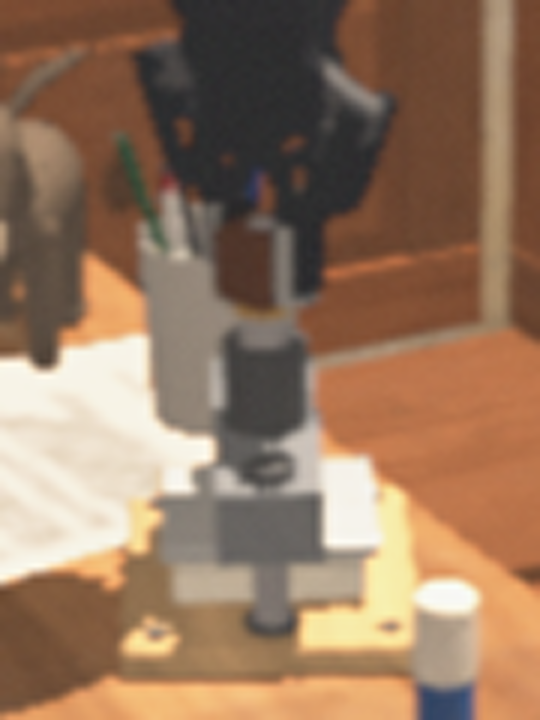

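Emit:
move_arm([
  [[0,0.0004,-0.0005,0,0,0.08,1],[0,0.0004,-0.0005,0,0,0.16,1],[0,0.0004,-0.0005,0,0,0.24,1],[0,0.0004,-0.0005,0,0,0.32,1],[0,0.0004,-0.0005,0,0,0.4,1],[0,0.0004,-0.0005,0,0,0.48,1],[0,0.0004,-0.0005,0,0,0.56,1],[0,0.0004,-0.0005,0,0,0.6,1],[0,0.0004,-0.0005,0,0,0.6,1]],
], squeeze=100)

```text
time: 11.95
eef_pos: [0.5085, 0.2055, 0.1521]
eef_rot: [0.421, 3.113, -0.002]
ft_force: [1.5, -0.4, 5.6]
finger_gap: 0.36
```

```bash
python3 s.py
```

```text
11.95 pos [0.5085 0.2055 0.1521] F [ 1.5 -0.4  5.6] M [-0.145 -0.347  0.016] gap 0.36 j6 -1.133 yaw 164.6 tilt [ 0.0003 -0.0013]
```

Emit:
move_arm([
  [[0,0,0,0,0,0.08,1],[0,0,0,0,0,0.16,1],[0,0,0,0,0,0.24,1],[0,0,0,0,0,0.32,1],[0,0,0,0,0,0.4,1],[0,0,0,0,0,0.48,1],[0,0,0,0,0,0.56,1],[0,0,0,0,0,0.64,1],[0,0,0,0,0,0.72,1],[0,0,0,0,0,0.8,1]],
])

```text
time: 12.78
eef_pos: [0.508, 0.2051, 0.1521]
eef_rot: [1.601, 2.703, -0.004]
ft_force: [-0.8, -2.1, 7.3]
finger_gap: 0.355
```

```bash
python3 s.py; python3 - <<'E'
from h import *
d=arm.get_image('scene'); save('s9',d['img'],(240,120,330,240),6)
E
```

```text
12.7833 pos [0.508  0.2051 0.1521] F [-0.8 -2.1  7.3] M [-0.526  0.167  0.114] gap 0.355 j6 -0.332 yaw 118.7 tilt [-0.0011 -0.0023]
```

View pics/s9.png

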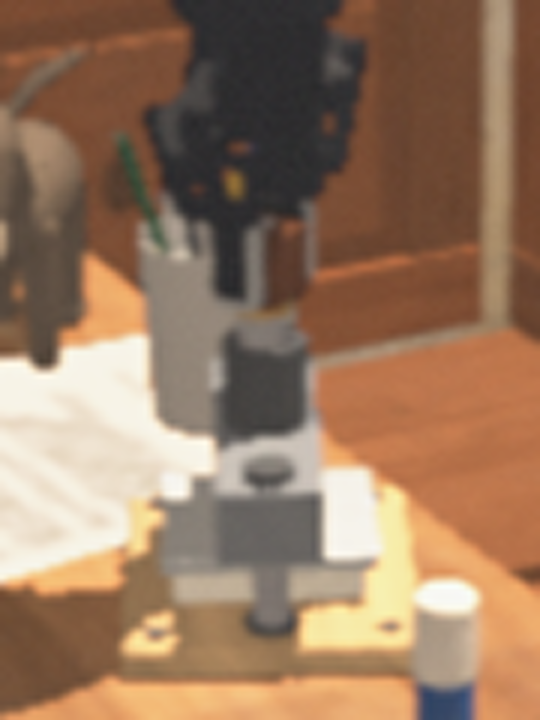

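Emit:
move_arm([
  [[0,0,0,0,0,0.08,1],[0,0,0,0,0,0.16,1],[0,0,0,0,0,0.24,1],[0,0,0,0,0,0.32,1],[0,0,0,0,0,0.4,1],[0,0,0,0,0,0.48,1],[0,0,0,0,0,0.56,1],[0,0,0,0,0,0.6,1]],
])

```text
time: 13.5
eef_pos: [0.5075, 0.2052, 0.1521]
eef_rot: [2.329, 2.109, -0.005]
ft_force: [-1.9, -2.2, 8.4]
finger_gap: 0.359
```

```bash
python3 s.py
```

```text
13.5 pos [0.5075 0.2052 0.1521] F [-1.9 -2.2  8.4] M [-0.478  0.532  0.165] gap 0.359 j6 0.268 yaw 84.3 tilt [-0.0022 -0.0023]
```

Emit:
move_arm([
  [[0,0,0,0,0,0.05,1],[0,0,0,0,0,0.1,1],[0,0,0,0,0,0.15,1]],
])

```text
time: 13.75
eef_pos: [0.5074, 0.2052, 0.1521]
eef_rot: [2.478, 1.93, -0.005]
ft_force: [-2.2, -1.6, 8.7]
finger_gap: 0.362
```

```bash
python3 s.py
```

```text
13.75 pos [0.5074 0.2052 0.1521] F [-2.2 -1.6  8.7] M [-0.389  0.61   0.16 ] gap 0.362 j6 0.417 yaw 75.8 tilt [-0.0024 -0.0022]
```

Emit:
move_arm([
  [[0,0,0,0,0,0.04,1],[0,0,0,0,0,0.08,1]],
])

```text
time: 13.92
eef_pos: [0.5073, 0.2053, 0.1521]
eef_rot: [2.552, 1.831, -0.005]
ft_force: [-1.7, -1.0, 9.6]
finger_gap: 0.36
```

```bash
python3 s.py
```

```text
13.9167 pos [0.5073 0.2053 0.1521] F [-1.7 -1.   9.6] M [-0.314  0.655  0.841] gap 0.36 j6 0.495 yaw 71.3 tilt [-0.0025 -0.0024]
```

Emit:
move_arm([
  [[0,0,0,0,0,0.02,1],[0,0,0,0,0,0.02,1]],
])

```text
time: 14.08
eef_pos: [0.5073, 0.2053, 0.1521]
eef_rot: [2.569, 1.807, -0.005]
ft_force: [-2.3, -1.8, 10.2]
finger_gap: 0.364
```

```bash
python3 s.py
```

```text
14.0833 pos [0.5073 0.2053 0.1521] F [-2.3 -1.8 10.2] M [-0.36   0.638  0.822] gap 0.364 j6 0.514 yaw 70.3 tilt [-0.0025 -0.0025]
```

Emit:
move_arm([
  [[0,0,0,0,0,-0.04,1],[0,0,-0.001,0,0,-0.08,1],[0,0,-0.001,0,0,-0.08,1]],
])

```text
time: 14.33
eef_pos: [0.5072, 0.2052, 0.1521]
eef_rot: [2.494, 1.91, -0.005]
ft_force: [-0.1, -2.5, 3.0]
finger_gap: 0.361
```

```bash
python3 s.py
```

```text
14.3333 pos [0.5072 0.2052 0.1521] F [-0.1 -2.5  3. ] M [-0.487  0.13   0.117] gap 0.361 j6 0.433 yaw 74.9 tilt [-0.0027 -0.0021]
```

Emit:
move_arm([
  [[0,0,0,0,0,-0.03,1],[0,0,0,0,0,-0.03,0.3],[0,0,0,0,0,-0.03,0],[0,0,0,0,0,-0.03,-0.5],[0,0,0,0,0,-0.03,-1],[0,0,0,0,0,-0.03,-1],[0,0,0,0,0,-0.03,-1],[0,0,0,0,0,-0.03,-1]],
])

```text
time: 15.0
eef_pos: [0.5082, 0.2063, 0.1527]
eef_rot: [-2.468, -1.944, 0.0]
ft_force: [-0.6, -0.6, -0.4]
finger_gap: 1.001
```

```bash
python3 s.py; python3 - <<'E'
from h import *
d=arm.get_image('scene'); save('s10',d['img'],(240,120,330,240),6)
st=arm.get_state(); d=arm.get_image('wrist'); save('w10',d['img'])
E
```

```text
15.0 pos [0.5082 0.2063 0.1527] F [-0.6 -0.6 -0.4] M [-0.054 -0.003 -0.028] gap 1.001 j6 0.405 yaw 76.5 tilt [-0.0001  0.0001]
```

View pics/s10.png

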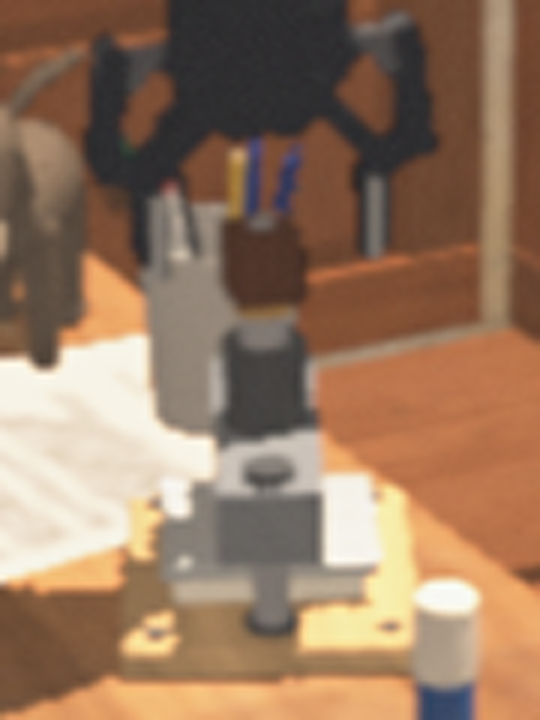

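View pics/w10.png

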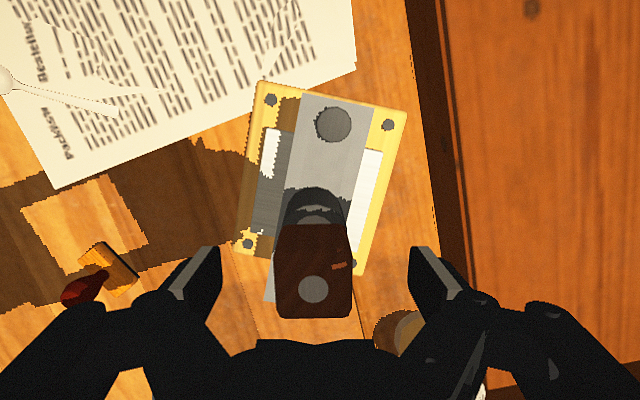

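Emit:
move_arm([
  [[0,0,-0.02,0,0,0,-1],[0,0,-0.05,0,0,0,-1],[0,0,-0.085,0,0,0,-1],[0,0,-0.12,0,0,0,-1],[0,0,-0.14,0,0,0,-1],[0,0,-0.14,0,0,0,-1],[0,0,-0.14,0,0,0,-1]],
])

```text
time: 15.68
eef_pos: [0.5089, 0.2063, 0.2942]
eef_rot: [2.466, 1.944, 0.005]
ft_force: [-1.1, 0.0, -0.2]
finger_gap: 0.999
```

```bash
python3 s.py; python3 - <<'E'
from h import *
st=arm.get_state(); d=arm.get_image('wrist'); save('w11',d['img']); X=cloud(d,st)
m=(X[...,2]>.16)&(X[...,2]<.195)&(abs(X[...,0]-.508)<.04)&(abs(X[...,1]-.205)<.04)
P=X[m]; print(len(P),np.median(P,0)); r=cv2.minAreaRect((P[P[:,2]>.172][:,:2]*1000).astype(np.float32)); print(r)
e=arm.get_image('scene'); save('s11',e['img'])
E
```

```text
15.6833 pos [0.5089 0.2063 0.2942] F [-1.1  0.  -0.2] M [-0.025 -0.038 -0.011] gap 0.999 j6 0.405 yaw 76.5 tilt [0.0032 0.0006]
1465 [0.50897954 0.20742629 0.17604198]
((508.3066711425781, 205.54393005371094), (31.021764755249023, 31.584991455078125), 77.19633483886719)
```

View pics/w11.png

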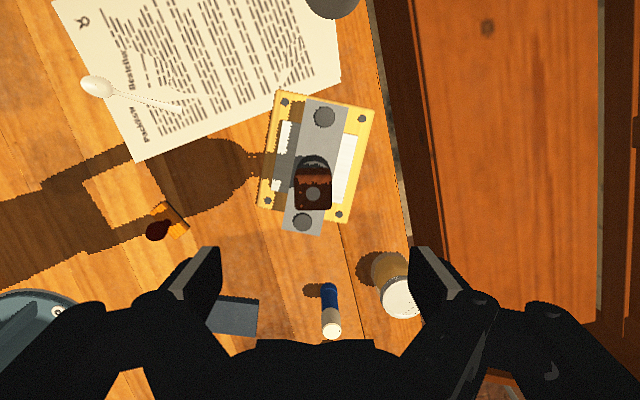

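View pics/s11.png

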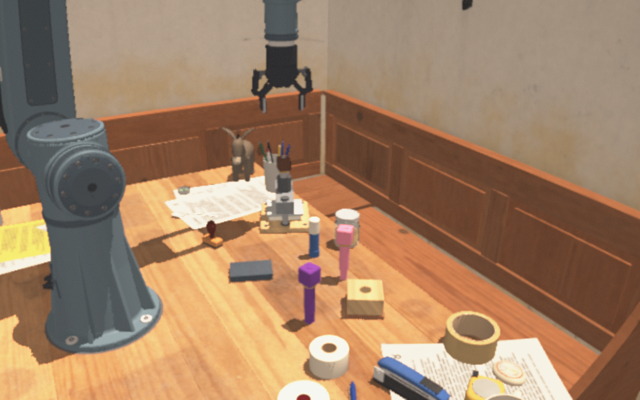

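```bash
python3 -c "
from cell import arm
print(arm.sign_off())"
```

```text
the job is handed in; nothing more can be done
None
```

The key is standing fully home in the press tube, turned clockwise until the screw stopped. I let go of it and handed the job in at about 15.7 s of the 67 s allowed.

- **Picking up and fitting:** I took the wooden-headed key from its stand and slid it down the tube until it touched the screw face (foot at 72 mm). I then turned it counter-clockwise under light pressure until it dropped to 52 mm, after about 57 degrees.
- **Turning the screw:** I turned it clockwise by about 2.23 rad, of which about 0.13 rad would be play in the recess. The resisting torque went from about 0.16 N m to over 0.8 N m and the key would not go further. I take that as the hard stop, since the screw angle itself could not be read directly. The scene picture also shows the press plate lower than before.
- **Final checks:** The head's top measures 176 mm (177 expected for a key that is home), and its centre is within about 1 mm of the tube's axis. The gripper is open, 14 cm above where it let go, with no contact force. By eye in the last scene picture, the glue stick, honey jar, pink and purple look-alikes and the empty stand are where they were.

No check failed. While I pushed further at the stop, the torque stayed near 0.82 N m instead of rising. This may mean the key slipped slightly in the grip there.

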